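Turn the storeroom carousel to bring the green bin to the pick arrow

TASK

Push on the red spokes of the small-parts carousel with a fingertip to turn it until the green bin stands squarely at the yellow arrow, then take the hand away and leave it standing there. Do not pinch the spokes, do not push on the bins or on the grey disc under them, and leave the carton, the bearing and the can where they are.

Things in the scene. Friction and masses are not known exactly. Their poses are not given: they have to be found in the camera images.
- carousel (a joint): turning angle of the carousel about its vertical axis, rad, growing anticlockwise seen from above. 0 when the green bin is exactly at the yellow arrow; it turns endlessly either way, so every whole turn (6.283) is the same position. A friction bearing: it stays where it is left, and needs about 1.5 N at 95 mm from the axis to turn. All its parts together weigh about 2 kg.
- foot: the fixed round foot of the carousel, a dark steel disc 330 mm across and 12 mm thick, standing on the work surface. Origin on the carousel's axis at the work surface; its -x axis points to the yellow arrow, flat, at the foot's rim, its tip 167 mm and its tail 235 mm from the axis and pointing at the axis.
- hub_top (a point): top centre of the carousel's steel column (32 mm thick, 48 mm wide at its black cap), on the axis 147 mm above the work surface. The column carries the three red spokes.
- disc: the turning grey disc of the carousel, 310 mm across and 10 mm thick, on which the three bins and the column are fixed. Origin on the axis at its underside, 16 mm above the work surface.
- spoke_1: a red level bar of the cross on top of the carousel, 16 mm wide, 24 mm high. Origin on the carousel's axis at half the bar's height (125 mm above the work surface); x runs outward along the bar, which spans x = 18 to 130 mm; y is across it, z is up. It turns with the carousel. This one points straight away from the green bin.
- spoke_2: a red level bar of the cross on top of the carousel, 16 mm wide, 24 mm high. Origin on the carousel's axis at half the bar's height (125 mm above the work surface); x runs outward along the bar, which spans x = 18 to 130 mm; y is across it, z is up. It turns with the carousel. This one comes 120 degrees anticlockwise (from above) after spoke_1, between the two bins there.
- spoke_3: a red level bar of the cross on top of the carousel, 16 mm wide, 24 mm high. Origin on the carousel's axis at half the bar's height (125 mm above the work surface); x runs outward along the bar, which spans x = 18 to 130 mm; y is across it, z is up. It turns with the carousel. This one comes 240 degrees anticlockwise (from above) after spoke_1.
- bin_green: the green open-fronted storage bin, fixed on the carousel, 90 mm long (radially), 80 mm wide, 55 mm high (top 81 mm above the work surface), with a small carton in it. Origin in the middle of its underside, 105 mm from the axis and 26 mm above the work surface; -x points outward, from the axis to its low front.
- bin_blue_1: a blue bin of the same size, with steel pins; 120 degrees anticlockwise from the green one. Origin and axes as the green bin's.
- bin_blue_2: a blue bin of the same size, with brass pins; 240 degrees anticlockwise from the green one. Origin and axes as the green bin's.
- green_mid (a point): the point in the middle of the green bin's floor, 105 mm from the carousel's axis and 30 mm above the work surface.
- pick_point (a point): fixed point over the foot where the middle of the green bin's floor must be: 105 mm from the axis towards the yellow arrow, 30 mm above the work surface.
- carton_mid (a point): centre of a loose brown carton 60 x 50 mm, 45 mm high, standing beside the carousel. Leave it alone.
- bearing_mid (a point): centre of a loose steel bearing ring, 52 mm across and 16 mm high, lying beside the carousel. Leave it alone.
- oil_can_mid (a point): centre of a loose blue can, 48 mm across and 95 mm high, standing beside the carousel. Leave it alone.

How it is judged:
At the end, for the whole second after the job is handed in: The middle of the green bin is within 11 mm (about 6 degrees of turn) of the pick point at the yellow arrow, the carousel is at rest (under 0.03 rad/s), and the carton, bearing and can are within 10 mm of where they began (horizontal distance between green_mid and pick_point below 0.011 m and velocity of joint carousel between -0.03 and 0.03 rad/s and distance of each of carton_mid, bearing_mid, oil_can_mid from where it was at the start of the episode below 0.01 m); the robot touches nothing.
It fails at once if a finger or the arm pushes on a bin or on the disc (over 1 N) (contact force between any of the fingers, the arm and bin_green above 1 N or contact force between any of the fingers, the arm and bin_blue_1 above 1 N or contact force between any of the fingers, the arm and bin_blue_2 above 1 N or contact force between any of the fingers, the arm and disc above 1 N).
It fails at once if the arm or the body of the gripper, not a finger, pushes on a spoke (over 2 N) (contact force between the arm and spoke_1 above 2 N or contact force between the arm and spoke_2 above 2 N or contact force between the arm and spoke_3 above 2 N).
It fails at once if a spoke is pinched between the fingers ((y of the grasp point in the frame of spoke_1 between -0.006 and 0.006 m and x of the grasp point in the frame of spoke_1 between 0.01 and 0.145 m and z of the grasp point in the frame of spoke_1 between -0.03 and 0.016 m and contact force between the fingers and spoke_1 above 0.5 N) or (y of the grasp point in the frame of spoke_2 between -0.006 and 0.006 m and x of the grasp point in the frame of spoke_2 between 0.01 and 0.145 m and z of the grasp point in the frame of spoke_2 between -0.03 and 0.016 m and contact force between the fingers and spoke_2 above 0.5 N) or (y of the grasp point in the frame of spoke_3 between -0.006 and 0.006 m and x of the grasp point in the frame of spoke_3 between 0.01 and 0.145 m and z of the grasp point in the frame of spoke_3 between -0.03 and 0.016 m and contact force between the fingers and spoke_3 above 0.5 N)).
It fails at once if the carton, the bearing or the can is moved or lifted (by 15 mm or more) (distance of any of carton_mid, bearing_mid, oil_can_mid from where it was at the start of the episode above 0.015 m).
It also fails if it takes over 45 s, if anything falls off the work surface, if the arm or the gripper's body presses on something with over 40 N, if the wrist force passes 120 N, or if a joint passes its speed limit or range.

ROBOT

A 7-joint arm with a two-finger parallel gripper is mounted at the origin on the work surface. World frame = base frame: x ahead of the robot, y to its left, z up, the work surface at z = 0. Lengths are in m, angles in rad, forces in N, time in s.
With the tool pointing down it reaches from about 0.4 to 0.875 m from the base axis. Payload 19.3 kg.
Tool frame: the origin (TCP) lies at the very end of the fingers, on their centre line; the grasp point (between the pads) lies 19 mm behind it; z points along the fingers, y is the line along which they close (so a half turn about z gives the same grasp; the last joint's range is limited). The gripper opens to 85 mm and grips with 20 to 120 N. Pads are 22 mm wide; open, the fingers measure 114 mm over their backs; the gripper's body (76 mm by 85 mm) begins 54 mm behind the grasp point. The pads swing forward as they close: fully open they stand 13 mm farther back than shut.
Start: joints at [1.222, 0.521, -0.036, 1.599, 0.021, 1.021, -0.113], TCP at [0.172, -0.601, 0.2] pointing down, gripper open.
Joint ranges: [-2.91, 2.91], [-0.3, 2.13], [-1.5, 1.42], [0.17, 2.43], [-1.26, 4.41], [0.16, 1.93], [-2.52, 2.52]. Speed limits (rad/s): [1.89, 1.89, 2.39, 2.39, 3.01, 3.01, 3.01].

INTERFACE

Orientations are given as [roll, pitch, yaw] about the fixed x, y, z axes, in that order (R = Rz(yaw) Ry(pitch) Rx(roll)).
In Python, from workcell import bot gives the robot as it stands.
- The arm moves only by the tool servo_tool, never from a script. Its argument "plan" is a list of rows, each a list of 7 numbers: the finger opening in cm, from 0 to 8.54, then the shift along the tool's x, y, z in cm, then the turn, a rotation vector about the tool's x, y, z in degrees. In form: [[fingers, x, y, z, wx, wy, wz], ...]. A call has 1 to 10 rows; each row is the pose to reach, as a shift and turn from the pose commanded when the call began, along the tool's axes at that moment; what a row does not reach only later rows make up. A row lasts 1/10 s, in which the tool goes at most 50 mm and 8.59 degrees, less where a joint would pass 70% of its speed; a pose out of reach is approached as far as the arm can. A call with a gripper value outside its range is refused whole. The fingers move at their own pace and stop on an object; "force" is the grip in N (left out, the last holds). Time passes only in rows, so rows that repeat a pose let the fingers close. It gives the time, the measured TCP pose, the force, the opening and the grip force at its end, in the units of the state.
- bot.observe(): the state, without advancing time (a new reading comes with each control period).
- bot.grab_frame(name): name is "scene" or "side" or "wrist"; returns a dict with "frame" (384x512x3 uint8, blue, green, red), "mtx" (3x3 intrinsics, pixels), "R" (3x3) and "t" (3): a world point X has camera coordinates R X + t; the wrist camera has in their place "T_tool_cam" (4x4, takes a point from camera to tool coordinates, whose origin is the TCP and whose axes are the flange's). Camera axes: x right, y down, z forward; pixel columns grow to the right and rows downward; lengths in m; the calibration is good to about 2 mm. A picture is of the moment at which its call begins: read the wrist's pose just before it. There is no depth.
- bot.job_done(): hands the job in; it is judged then, once.
The state is a dict: "clock": time; "qpos": joint angles; "qd": joint speeds; "joint_efforts": joint torques, N m; "position": TCP position; "tool_rot": TCP orientation; "force": force on the tool from outside, world axes, zero at the start; "moment": the same for the moment, N m; "grip_width": finger opening in m; "finger_force": force on a finger pad.
Only numpy, scipy, OpenCV 4.12 (cv2) and the standard library are available. Lean on these libraries where they do the work, as an engineer would, in place of code of your own. Each camera call takes 0.05 s, during which the arm holds its last target. There are 200 camera calls.

## Working session

There is one attempt and no reset: what is moved stays moved. The work goes in short steps, Python scripts to look and compute and a tool call to move; the robot and the scene stay as the last step left them, time stands still between calls to the robot, and variables do not carry over. Pictures are saved under pics/ and viewed, at most 10 in all, crops included, and the job is handed in when it is done.

Besides the shell and the picture viewer there is one more tool, called as a command line: name --pt "numbers of a row" for each row, then --argument value for the rest. servo_tool: Moves the arm, as the interface text tells. Its arguments: {"type":"object","properties":{"plan":{"type":"array","items":{"type":"array","items":{"type":"number"}}},"force":{"type":"number"}},"required":["plan"]}

```bash
mkdir -p pics; ls; python3 - <<'E'
from workcell import bot
import cv2,json,numpy as np
s=bot.observe(); print({k:np.round(v,3).tolist() for k,v in s.items()})
for n in("scene","side"):
    f=bot.grab_frame(n); cv2.imwrite(f"pics/{n}0.png",f["frame"])
    print(n,np.round(f["mtx"],1).tolist(),np.round(f["R"],3).tolist(),np.round(f["t"],3).tolist())
E
```

```text
pics
{'clock': 0.0, 'qpos': [1.222, 0.522, -0.036, 1.6, 0.021, 1.021, -0.113], 'qd': [-0.0, -0.001, -0.0, 0.0, -0.001, 0.001, -0.0], 'joint_efforts': [0.0, -92.712, 1.98, -36.994, 0.018, 0.008, 0.0], 'position': [0.172, -0.601, 0.2], 'tool_rot': [-3.14, 0.0, 0.279], 'force': [0.373, 0.357, -0.277], 'moment': [-0.004, -0.009, 0.015], 'finger_force': 0.0, 'grip_width': 0.085}
scene [[385.0, 0.0, 251.5], [0.0, 385.0, 194.4], [0.0, 0.0, 1.0]] [[0.715, 0.699, 0.014], [0.483, -0.48, -0.732], [-0.505, 0.53, -0.681]] [-0.457, -0.168, 1.168]
side [[385.2, 0.0, 255.1], [0.0, 385.2, 190.8], [0.0, 0.0, 1.0]] [[-0.975, -0.222, -0.018], [-0.107, 0.54, -0.835], [0.195, -0.812, -0.551]] [0.582, 0.122, 0.85]
```

View pics/scene0.png

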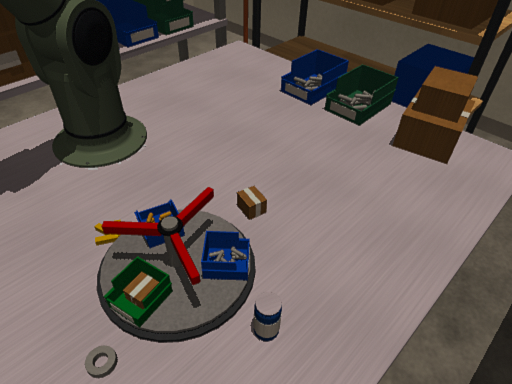

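View pics/side0.png

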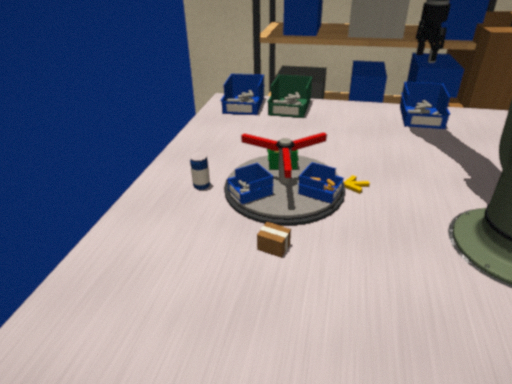

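The scene picture shows the hub at (169,224), with spoke tips at (211,190), (105,228) and (193,281). The green bin is at (138,288), the arrow at about (105,233), the carton at (252,202), the can at (267,316) and the bearing at (101,360). In the side picture the hub is at (286,144), the arrow at (355,184), and the spoke tips are at (243,138), (326,136) and (287,173).

```bash
cat > h.py <<'E'
from workcell import bot
import cv2,numpy as np
def ray(f,p,z):
    K,R,t=f["mtx"],np.array(f["R"]),np.array(f["t"]); d=R.T@np.linalg.inv(K)@[p[0],p[1],1]; c=-R.T@t
    return c+d*(z-c[2])/d[2]
def proj(f,X):
    c=np.array(f["R"])@X+f["t"]; q=f["mtx"]@c; return q[:2]/q[2]
E
python3 - <<'E'
from h import *
A={"scene":dict(hub=(169,222,.147),t1=(211,190,.133),t2=(105,228,.133),t3=(193,280,.133),green=(138,288,.05),carton=(252,202,.022),can=(267,316,.05),bear=(101,361,.008),arr=(97,235,.012)),
"side":dict(hub=(286,143,.147),t1=(243,138,.133),t2=(326,136,.133),t3=(287,173,.125),carton=(274,240,.022),can=(201,172,.05),arr=(358,184,.006),green=(284,159,.05))}
for n,d in A.items():
    f=bot.grab_frame(n)
    hub=ray(f,d["hub"][:2],.147)
    for k,v in d.items():
        X=ray(f,v[:2],v[2]); e=X-hub
        print(n,k,X.round(3),"r %.3f ang %.1f"%(np.hypot(*e[:2]),np.degrees(np.arctan2(e[1],e[0]))))
    cv2.imwrite(f"pics/{n}1.png",cv2.resize(f["frame"][160:384,70:300] if n=="scene" else f["frame"][110:270,170:400],None,fx=2.6,fy=2.6,interpolation=cv2.INTER_CUBIC))
E
```

```text
scene hub [ 0.547 -0.131  0.147] r 0.000 ang 0.0
scene t1 [ 0.523 -0.006  0.133] r 0.127 ang 101.0
scene t2 [ 0.463 -0.219  0.133] r 0.122 ang -133.7
scene t3 [ 0.671 -0.176  0.133] r 0.132 ang -20.0
scene green [ 0.562 -0.23   0.05 ] r 0.100 ang -81.7
scene carton [0.53  0.112 0.022] r 0.244 ang 94.0
scene can [ 0.774 -0.1    0.05 ] r 0.229 ang 7.7
scene bear [ 0.613 -0.348  0.008] r 0.227 ang -73.1
scene arr [ 0.351 -0.207  0.012] r 0.211 ang -158.8
side hub [ 0.541 -0.114  0.147] r 0.000 ang 0.0
side t1 [ 0.662 -0.15   0.133] r 0.126 ang -16.7
side t2 [ 0.447 -0.203  0.133] r 0.130 ang -136.6
side t3 [ 0.521 -0.006  0.125] r 0.110 ang 100.5
side carton [0.528 0.113 0.022] r 0.227 ang 93.1
side can [ 0.767 -0.091  0.05 ] r 0.228 ang 5.7
side arr [ 0.347 -0.183  0.006] r 0.205 ang -160.4
side green [ 0.558 -0.206  0.05 ] r 0.094 ang -79.1
```

servo_tool --pt "0 0 0 -5 0 0 0" --pt "0 3 -3 -10 0 0 -6" --pt "0 6 -6 -14 0 0 -12" --pt "0 9 -9 -15 0 0 -18" --pt "0 12 -12 -15 0 0 -24" --pt "0 15 -15 -15 0 0 -30" --pt "0 18 -18 -15 0 0 -36" --pt "0 21 -20 -15 0 0 -42" --pt "0 24 -23 -15 0 0 -48" --pt "0 24 -23 -15 0 0 -48"

```text
clock: 1.2
position: [0.342, -0.3095, 0.3506]
tool_rot: [3.141, -0.001, 1.127]
force: [-0.5, -0.9, 0.1]
grip_width: -0.0002
finger_force: 0.0
```

servo_tool --pt "0 4 0.4 0 0 0 -6" --pt "0 8 0.8 0 0 0 -12" --pt "0 12 1.2 0 0 0 -18" --pt "0 16 1.5 0 0 0 -24" --pt "0 20 1.8 0 0 0 -30" --pt "0 24 2.1 0 0 0 -36" --pt "0 28 2.4 0 0 0 -41" --pt "0 31 2.7 0 0 0 -41" --pt "0 31 2.7 0 0 0 -41" --pt "0 31 2.7 0 0 0 -41"

```text
clock: 2.2
position: [0.4997, -0.0469, 0.3499]
tool_rot: [-3.141, -0.0, 1.833]
force: [0.1, -0.7, 0.2]
grip_width: 0.0001
finger_force: 0.0
```

```bash
python3 - <<'E'
from h import *
s=bot.observe(); f=bot.grab_frame("wrist"); cv2.imwrite("pics/w1.png",f["frame"])
print(s["position"],s["tool_rot"],np.round(s["qpos"],2)); print(np.round(f["mtx"],1).tolist(),np.round(f["T_tool_cam"],3).tolist())
E
```

```text
[ 0.49966647 -0.04690767  0.34990934] [-3.14100934e+00 -2.84851445e-04  1.83268215e+00] [ 0.51  0.24 -0.65  1.68  0.15  1.28  0.09]
[[271.4, 0.0, 257.2], [0.0, 271.4, 192.0], [0.0, 0.0, 1.0]] [[-0.0, -0.952, -0.305, 0.078], [1.0, -0.0, -0.0, -0.0], [0.0, -0.305, 0.952, -0.174], [0.0, 0.0, 0.0, 1.0]]
```

View pics/w1.png

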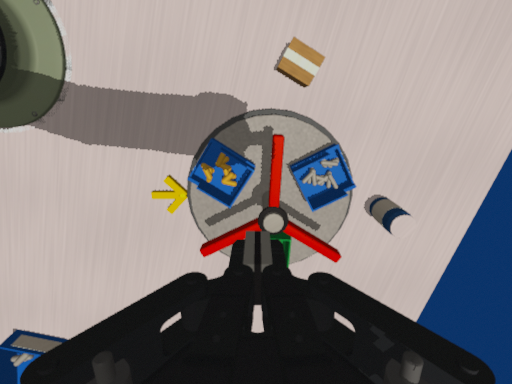

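The wrist view shows the hub at (273,219) and spoke end centres at (278,137), (204,250) and (338,256). The arrow runs from (152,195) to its tip at (188,194).

```bash
cat >> h.py <<'E'
from scipy.spatial.transform import Rotation as Ro
def wrist():
    s=bot.observe(); f=bot.grab_frame("wrist"); T=np.eye(4); T[:3,:3]=Ro.from_euler("xyz",s["tool_rot"]).as_matrix(); T[:3,3]=s["position"]
    C=np.linalg.inv(T@f["T_tool_cam"]); f["R"],f["t"]=C[:3,:3],C[:3,3]; return f
E
python3 - <<'E'
from h import *
f=wrist()
d=dict(hub=(273,219,.147),t1=(278,137,.137),t2=(204,250,.137),t3=(338,256,.137),arrtip=(188,194,.002),arrtail=(152,195,.002),carton=(302,62,.045),can=(377,210,.05))
hub=ray(f,d["hub"][:2],.147)
for k,v in d.items():
    X=ray(f,v[:2],v[2]); e=X-hub; print(k,X.round(3),"r %.3f ang %.1f"%(np.hypot(*e[:2]),np.degrees(np.arctan2(e[1],e[0]))))
E
```

```text
hub [ 0.544 -0.124  0.147] r 0.000 ang 0.0
t1 [ 0.518 -0.006  0.137] r 0.121 ang 102.3
t2 [ 0.454 -0.209  0.137] r 0.124 ang -137.0
t3 [ 0.666 -0.164  0.137] r 0.128 ang -18.0
arrtip [ 0.388 -0.174  0.002] r 0.164 ang -162.3
arrtail [ 0.318 -0.195  0.002] r 0.238 ang -162.6
carton [0.532 0.11  0.045] r 0.234 ang 93.1
can [ 0.744 -0.096  0.05 ] r 0.202 ang 8.2
```

servo_tool --pt "0 0.7 -1.2 4 0 0 2.5" --pt "0 0.7 -1.2 8 0 0 2.5" --pt "0 0.7 -1.2 12 0 0 2.5" --pt "0 0.7 -1.2 16 0 0 2.5" --pt "0 0.7 -1.2 19 0 0 2.5" --pt "0 0.7 -1.2 21.5 0 0 2.5" --pt "0 0.7 -1.2 23 0 0 2.5" --pt "0 0.7 -1.2 24 0 0 2.5" --pt "0 0.7 -1.2 24 0 0 2.5" --pt "0 0.7 -1.2 24 0 0 2.5"

```text
clock: 3.3
position: [0.4866, -0.0437, 0.1108]
tool_rot: [3.141, 0.0, 1.788]
force: [0.8, -0.1, 0.1]
grip_width: -0.0003
finger_force: 0.0
```

```bash
cat >> h.py <<'E'
AX=np.array([.544,-.124])
def arcplan(th0,steps,off,r=.092,z=.110):
    "rows in tool frame that put the finger off metres behind a spoke at each angle (deg), tool y along the push"
    s=bot.observe(); R=Ro.from_euler("xyz",s["tool_rot"]); p=s["position"]
    for th in steps:
        a=np.radians(th); u=np.array([np.cos(a),np.sin(a)]); n=np.array([-u[1],u[0]])
        t=np.r_[AX+r*u+off*n,z]; l=R.inv().apply(t-p)*100
        w=(R.inv()*Ro.from_euler("xyz",[180,0,th],degrees=True)).as_rotvec(degrees=True)
        print([0]+l.round(1).tolist()+w.round(1).tolist())
E
python3 - <<'E'
from h import *
s=bot.observe();print(s["position"],np.degrees(s["tool_rot"]),s["force"],s["clock"])
arcplan(0,[102.4,100,97,94,91,88,85,82,79,76],.024)
E
```

```text
[ 0.48657912 -0.04372478  0.11080907] [1.79967490e+02 1.91022229e-02 1.02433517e+02] [ 0.8485596  -0.05891525  0.08932972] 3.3
[0, 0.1, 1.5, 0.1, 0.0, 0.0, 0.0]
[0, 0.2, 1.9, 0.1, 0.0, 0.0, 2.4]
[0, 0.3, 2.4, 0.1, 0.0, 0.0, 5.4]
[0, 0.4, 2.9, 0.1, 0.0, 0.0, 8.4]
[0, 0.4, 3.4, 0.1, 0.0, 0.0, 11.4]
[0, 0.4, 3.8, 0.1, 0.0, 0.0, 14.4]
[0, 0.4, 4.3, 0.1, 0.0, 0.0, 17.4]
[0, 0.4, 4.8, 0.1, 0.0, 0.0, 20.4]
[0, 0.3, 5.3, 0.1, 0.0, 0.0, 23.4]
[0, 0.2, 5.8, 0.1, 0.0, 0.0, 26.4]
```

servo_tool --pt "0 0 0.8 0.1 0 0 0" --pt "0 0.1 1.4 0.1 0 0 0" --pt "0 0.2 1.9 0.1 0 0 2.4" --pt "0 0.3 2.4 0.1 0 0 5.4" --pt "0 0.4 2.9 0.1 0 0 8.4" --pt "0 0.4 3.4 0.1 0 0 11.4" --pt "0 0.4 3.8 0.1 0 0 14.4" --pt "0 0.4 4.3 0.1 0 0 17.4" --pt "0 0.4 4.8 0.1 0 0 20.4" --pt "0 0.3 5.3 0.1 0 0 23.4"

```text
clock: 4.3
position: [0.5383, -0.0285, 0.1096]
tool_rot: [3.141, -0.0, 1.378]
force: [0.1, -0.1, 0.6]
grip_width: -0.0002
finger_force: 0.0
```

```bash
python3 - <<'E'
from h import *
s=bot.observe();print(s["position"],np.degrees(s["tool_rot"]),s["force"],s["moment"])
arcplan(0,[76,72.5,69,65.5,62,58.5,55,51.5,48,45],.024)
for n in("scene","side"):
    f=bot.grab_frame(n); m=f["frame"].astype(int)
    c=f["frame"][170:360,70:300] if n=="scene" else f["frame"][90:240,190:400]
    cv2.imwrite(f"pics/{n}2.png",cv2.resize(c,None,fx=2.6,fy=2.6,interpolation=cv2.INTER_CUBIC))
E
```

```text
[ 0.53832599 -0.02851602  0.10959484] [ 1.79959829e+02 -1.91985530e-02  7.89672870e+01] [ 0.14113605 -0.13641049  0.62865757] [-0.03772933  0.02100805 -0.04659236]
[0, 0.0, 0.5, -0.0, 0.0, -0.0, 3.0]
[0, 0.1, 1.0, -0.0, 0.0, -0.0, 6.5]
[0, 0.2, 1.6, -0.0, 0.0, -0.0, 10.0]
[0, 0.2, 2.2, -0.0, 0.0, -0.0, 13.5]
[0, 0.2, 2.8, -0.0, 0.0, -0.0, 17.0]
[0, 0.2, 3.4, -0.0, 0.0, -0.0, 20.5]
[0, 0.1, 3.9, -0.0, 0.0, -0.0, 24.0]
[0, 0.0, 4.5, -0.0, 0.0, -0.0, 27.5]
[0, -0.1, 5.1, -0.0, 0.0, -0.0, 31.0]
[0, -0.3, 5.5, -0.0, 0.0, -0.0, 34.0]
```

View pics/scene2.png

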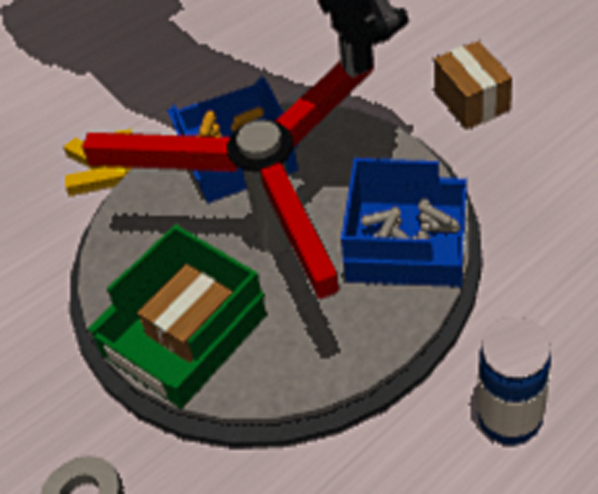

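```bash
python3 - <<'E'
from h import *
s=bot.observe();p=s["position"]
for n,tips in(("scene",[(196,279.6),(104,227.7)]),("side",[])):
    f=bot.grab_frame(n); print(n,"tcp px",proj(f,p))
    for q in tips:
        X=ray(f,q,.133)[:2]-AX; print(np.hypot(*X),np.degrees(np.arctan2(X[1],X[0])))
    for th in(102.4,95,90,85,79): 
        a=np.radians(th); print(th,[proj(f,np.r_[AX+.13*np.array([np.cos(a+k),np.sin(a+k)]),.133]).round(0).tolist() for k in(0,2*np.pi/3,4*np.pi/3)])
E
```

```text
scene tcp px [208.50126406 206.78173823]
0.13848945701422938 -20.206991434546158
0.12690252099410143 -130.93199680724746
102.4 [[212.0, 186.0], [104.0, 222.0], [198.0, 274.0]]
95 [[218.0, 189.0], [108.0, 216.0], [188.0, 278.0]]
90 [[222.0, 192.0], [110.0, 212.0], [181.0, 280.0]]
85 [[226.0, 195.0], [113.0, 208.0], [175.0, 281.0]]
79 [[229.0, 198.0], [118.0, 203.0], [166.0, 282.0]]
side tcp px [280.86121666 173.00872012]
102.4 [[288.0, 172.0], [326.0, 135.0], [242.0, 136.0]]
95 [[281.0, 172.0], [329.0, 137.0], [246.0, 133.0]]
90 [[276.0, 172.0], [331.0, 139.0], [248.0, 132.0]]
85 [[271.0, 171.0], [333.0, 141.0], [251.0, 131.0]]
79 [[266.0, 170.0], [335.0, 143.0], [255.0, 129.0]]
```

View pics/side2.png

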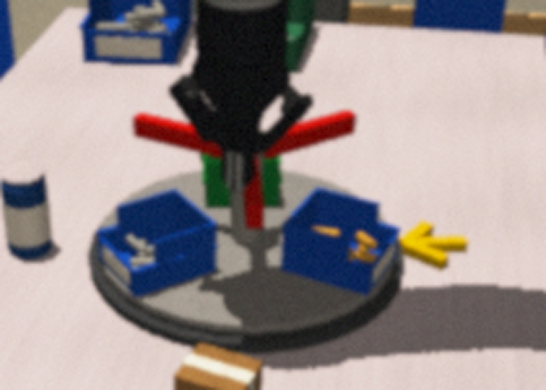

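The green bin hasn't moved, so the finger may have passed over the spoke. I'll check the true fingertip height against projected marks.

```bash
python3 - <<'E'
from h import *
s=bot.observe();p=s["position"]; out=[]
for n in("scene","side"):
    f=bot.grab_frame(n); x,y=proj(f,p).astype(int); k=6
    x0,y0=x-33,y-62
    c=cv2.resize(f["frame"][y0:y0+95,x0:x0+66],None,fx=k,fy=k,interpolation=cv2.INTER_CUBIC)
    for i in range(6):
        q=(proj(f,p+[0,0,.01*i])-[x0,y0]+.5)*k; cv2.circle(c,tuple(int(v) for v in q),3,(255,255,0) if i else (0,255,0),-1)
    out.append(c)
cv2.imwrite("pics/tip.png",np.hstack(out))
E
```

```text
(no output)
```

View pics/tip.png

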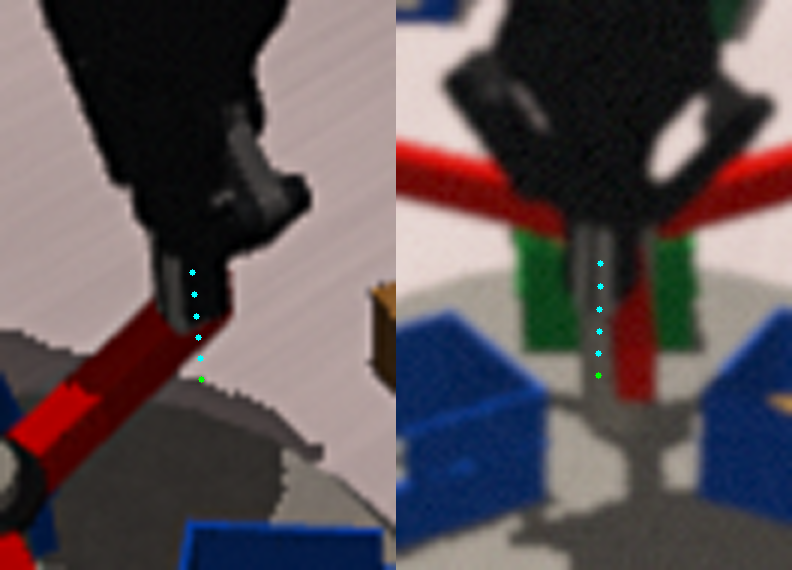

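The fingertip really sits about 3 cm above the reported TCP projection, at roughly 0.14 m, so it went over the spoke without touching it. I'll go back and come down to TCP z = 0.088, which still clears the bins (81 mm) even if the reported TCP is right.

servo_tool --pt "0 0 0 -3 0 0 0" --pt "0 -1 -2 -4 0 0 -8" --pt "0 -2 -4 -4 0 0 -16" --pt "0 -2.5 -5 -4 0 0 -23" --pt "0 -2.5 -5 -3 0 0 -23" --pt "0 -2.5 -5 -1 0 0 -23" --pt "0 -2.5 -5 1 0 0 -23" --pt "0 -2.5 -5 2.2 0 0 -23" --pt "0 -2.5 -5 2.2 0 0 -23"

```text
clock: 5.5
position: [0.483, -0.0436, 0.0856]
tool_rot: [-3.139, -0.001, 1.78]
force: [0.6, -0.8, 0.4]
grip_width: -0.0001
finger_force: 0.0
```

```bash
python3 - <<'E'
from h import *
s=bot.observe();p=s["position"]; out=[];print(p,np.degrees(s["tool_rot"]),s["force"])
for n in("scene","side"):
    f=bot.grab_frame(n); x,y=proj(f,p).astype(int); k=6
    x0,y0=x-33,y-62
    c=cv2.resize(f["frame"][y0:y0+95,x0:x0+66],None,fx=k,fy=k,interpolation=cv2.INTER_CUBIC)
    for i in range(6):
        q=(proj(f,p+[0,0,.01*i])-[x0,y0]+.5)*k; cv2.circle(c,tuple(int(v) for v in q),3,(255,255,0) if i else (0,255,0),-1)
    out.append(c)
cv2.imwrite("pics/tip2.png",np.hstack(out))
E
```

```text
[ 0.48298077 -0.043626    0.08562637] [-1.79863127e+02 -6.04488953e-02  1.02006734e+02] [ 0.56131192 -0.83916691  0.37846085]
```

View pics/tip2.png

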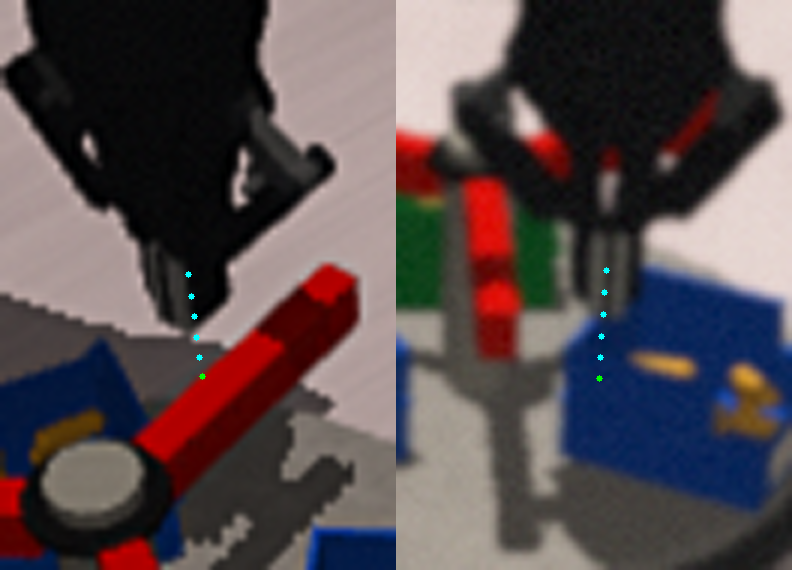

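The fingertip is about 26 mm above the projected TCP in both views (tip at (190,328) and (605,312)), so it is really at about z 0.112, beside the spoke. I'll push at this height.

```bash
python3 - <<'E'
from h import *
arcplan(0,[102.4,99.5,96.5,93.5,90.5,87.5,84.5],.022,z=.087)
E
```

```text
[0, 0.1, 1.9, 0.0, -0.0, -0.0, -0.4]
[0, 0.2, 2.4, 0.0, -0.0, -0.0, 2.5]
[0, 0.3, 2.9, 0.0, -0.0, -0.0, 5.5]
[0, 0.3, 3.4, 0.0, -0.0, -0.0, 8.5]
[0, 0.3, 3.9, 0.0, -0.0, -0.0, 11.5]
[0, 0.3, 4.4, 0.0, -0.0, -0.0, 14.5]
[0, 0.3, 4.9, 0.0, -0.0, -0.0, 17.5]
```

servo_tool --pt "0 0 0.7 0 0 0 0" --pt "0 0.1 1.3 0 0 0 0" --pt "0 0.1 1.9 0 0 0 0" --pt "0 0.2 2.4 0 0 0 2.5" --pt "0 0.3 2.9 0 0 0 5.5" --pt "0 0.3 3.4 0 0 0 8.5" --pt "0 0.3 3.9 0 0 0 11.5" --pt "0 0.3 4.4 0 0 0 14.5" --pt "0 0.3 4.9 0 0 0 17.5"

```text
clock: 6.5
position: [0.5313, -0.0305, 0.0873]
tool_rot: [-3.141, -0.0, 1.474]
force: [-2.0, 0.8, -0.2]
grip_width: -0.0001
finger_force: 0.8
```

```bash
cat >> h.py <<'E'
from scipy.optimize import minimize_scalar
def angle(n="scene"):
    "spoke_1 angle (deg, mod 120) from red mask in a fixed camera, best overlap"
    f=bot.grab_frame(n); b,g,r=cv2.split(f["frame"].astype(int)); m=((r>70)&(g<.35*r)&(b<.35*r)).astype(float)
    m=cv2.GaussianBlur(m,(0,0),1)
    rr=np.linspace(.03,.128,25); best=[]
    A=np.arange(0,120,.5)
    for th in A:
        v=0
        for k in range(3):
            a=np.radians(th+120*k); u=np.array([np.cos(a),np.sin(a)])
            P=np.array([proj(f,np.r_[AX+q*u,.125]) for q in rr]).astype(np.float32)
            v+=cv2.remap(m.astype(np.float32),P[None,:,0].copy(),P[None,:,1].copy(),1).sum()
        best.append(v)
    best=np.array(best); w=best>best.max()*.93; 
    z=(np.exp(1j*np.radians(3*A[w]))*best[w]).sum(); return np.degrees(np.angle(z))/3%120, best.max()/75
E
python3 - <<'E'
from h import *
s=bot.observe();print(s["position"],np.degrees(s["tool_rot"]),s["force"])
print(angle("scene"),angle("side"))
arcplan(0,[84.5,81,77.5,74,70.5,67,63.5,60,56.5,53,50],.022,z=.087)
E
```

```text
[ 0.53128982 -0.0305211   0.08731126] [-1.79987327e+02 -7.09754921e-03  8.44531558e+01] [-1.96872151  0.79128696 -0.23305494]
(np.float64(85.50932134399892), np.float32(0.94864696)) (np.float64(83.75242959757135), np.float32(0.50698537))
[0, 0.0, -0.1, 0.0, 0.0, -0.0, 0.0]
[0, 0.1, 0.5, 0.0, 0.0, -0.0, 3.5]
[0, 0.2, 1.1, 0.0, 0.0, -0.0, 7.0]
[0, 0.3, 1.6, 0.0, 0.0, -0.0, 10.5]
[0, 0.3, 2.2, 0.0, 0.0, -0.0, 14.0]
[0, 0.2, 2.8, 0.0, 0.0, -0.0, 17.5]
[0, 0.2, 3.4, 0.0, 0.0, -0.0, 21.0]
[0, 0.1, 3.9, 0.0, 0.0, -0.0, 24.5]
[0, -0.0, 4.5, 0.0, 0.0, -0.0, 28.0]
[0, -0.2, 5.0, 0.0, 0.0, -0.0, 31.5]
[0, -0.4, 5.5, 0.0, 0.0, -0.0, 34.5]
```

servo_tool --pt "0 0.1 0.5 0 0 0 3.5" --pt "0 0.2 1.1 0 0 0 7" --pt "0 0.3 1.6 0 0 0 10.5" --pt "0 0.3 2.2 0 0 0 14" --pt "0 0.2 2.8 0 0 0 17.5" --pt "0 0.2 3.4 0 0 0 21" --pt "0 0.1 3.9 0 0 0 24.5" --pt "0 0 4.5 0 0 0 28" --pt "0 -0.2 5 0 0 0 31.5" --pt "0 -0.4 5.5 0 0 0 34.5"

```text
clock: 7.6
position: [0.5854, -0.0397, 0.0873]
tool_rot: [-3.141, -0.0, 0.874]
force: [-1.1, 3.4, -0.2]
grip_width: 0.0
finger_force: 0.9
```

```bash
python3 - <<'E'
from h import *
s=bot.observe();print(s["position"],np.degrees(s["tool_rot"]),s["force"])
print(angle("scene"),angle("side"))
arcplan(0,[50,46.5,43,39.5,36,32.5,29,26,24,22,20,18],.022,z=.087)
E
```

```text
[ 0.58542912 -0.03965756  0.08726427] [-1.79977516e+02 -1.75446658e-02  5.00496753e+01] [-1.13209174  3.42455106 -0.19275635]
(np.float64(52.99937607668273), np.float32(0.9554514)) (np.float64(50.00122397539037), np.float32(0.6957758))
[0, 0.1, -0.0, 0.0, 0.0, -0.0, 0.1]
[0, 0.2, 0.6, 0.0, 0.0, -0.0, 3.6]
[0, 0.3, 1.1, 0.0, 0.0, -0.0, 7.1]
[0, 0.3, 1.7, 0.0, 0.0, -0.0, 10.6]
[0, 0.3, 2.3, 0.0, 0.0, -0.0, 14.1]
[0, 0.3, 2.9, 0.0, 0.0, -0.0, 17.6]
[0, 0.3, 3.4, 0.0, 0.0, -0.0, 21.1]
[0, 0.2, 3.9, 0.0, 0.0, -0.0, 24.1]
[0, 0.1, 4.3, 0.0, 0.0, -0.0, 26.1]
[0, 0.0, 4.6, 0.0, 0.0, -0.0, 28.1]
[0, -0.0, 4.9, 0.0, 0.0, -0.0, 30.1]
[0, -0.1, 5.2, 0.0, 0.0, -0.0, 32.1]
```

Now to about 24 degrees, then I'll check from there.

servo_tool --pt "0 0.2 0.6 0 0 0 3.6" --pt "0 0.3 1.1 0 0 0 7.1" --pt "0 0.3 1.7 0 0 0 10.6" --pt "0 0.3 2.3 0 0 0 14" --pt "0 0.3 2.9 0 0 0 17.5" --pt "0 0.3 3.4 0 0 0 21" --pt "0 0.2 3.9 0 0 0 24" --pt "0 0.1 4.3 0 0 0 26" --pt "0 0.1 4.3 0 0 0 26"

```text
clock: 8.6
position: [0.6189, -0.0673, 0.0872]
tool_rot: [3.141, 0.0, 0.421]
force: [-0.8, 0.4, -0.4]
grip_width: 0.0002
finger_force: 0.0
```

```bash
python3 - <<'E'
from h import *
s=bot.observe();print(s["position"],np.degrees(s["tool_rot"]),s["force"])
print(angle("scene"),angle("side"))
arcplan(0,[24,22,20,18,16],.022,z=.087)
f=bot.grab_frame("scene"); c=f["frame"][170:360,70:300]; cv2.imwrite("pics/s5.png",cv2.resize(c,None,fx=2.6,fy=2.6,interpolation=cv2.INTER_CUBIC))
E
```

```text
[ 0.61890796 -0.06734088  0.08719686] [1.79982570e+02 5.49600894e-03 2.41001941e+01] [-0.82470128  0.36569464 -0.39748765]
(np.float64(29.24789235157016), np.float32(0.95678884)) (np.float64(28.25079800575308), np.float32(0.76848674))
[0, 0.1, -0.0, 0.0, 0.0, 0.0, 0.2]
[0, 0.1, 0.3, 0.0, 0.0, 0.0, 2.2]
[0, 0.2, 0.6, 0.0, 0.0, 0.0, 4.2]
[0, 0.2, 0.9, 0.0, 0.0, 0.0, 6.2]
[0, 0.3, 1.3, 0.0, 0.0, 0.0, 8.2]
```

View pics/s5.png

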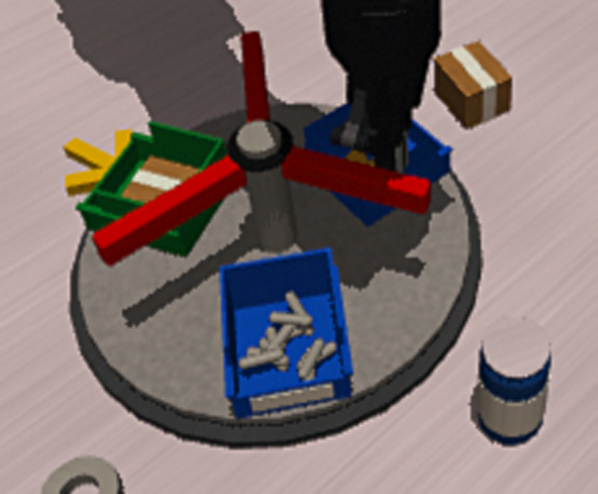

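The green bin at crop (155,190) is close to the arrow at (100,165), with spoke_1 at about 29°. Another 10° or so is needed.

servo_tool --pt "0 0.1 0.3 0 0 0 2" --pt "0 0.2 0.6 0 0 0 4" --pt "0 0.2 0.9 0 0 0 6" --pt "0 0.3 1.3 0 0 0 8" --pt "0 0.3 1.4 0 0 0 9" --pt "0 0.3 1.4 0 0 0 9"

```text
clock: 9.35
position: [0.6275, -0.0787, 0.0872]
tool_rot: [3.141, -0.0, 0.262]
force: [0.6, 1.0, -0.4]
grip_width: -0.0
finger_force: 0.0
```

```bash
python3 - <<'E'
from h import *
s=bot.observe();print(s["position"],np.degrees(s["tool_rot"]),s["force"])
print(angle("scene"),angle("side"))
E
```

```text
[ 0.62748394 -0.07872693  0.08718262] [ 1.79983100e+02 -7.84323542e-03  1.50107026e+01] [ 0.57678615  1.00205931 -0.37220836]
(np.float64(20.741412445165533), np.float32(0.9563911)) (np.float64(19.749135151755926), np.float32(0.8052541))
```

servo_tool --pt "0 0 0.2 0 0 0 1" --pt "0 0.1 0.4 0 0 0 2" --pt "0 0.1 0.4 0 0 0 2" --pt "0 0 -0.6 0 0 0 2" --pt "0 0 -1.6 0 0 0 2" --pt "0 0 -1.8 -3 0 0 2" --pt "0 0 -1.8 -7 0 0 2" --pt "0 0 -1.8 -11 0 0 2" --pt "0 0 -1.8 -15 0 0 2" --pt "0 0 -1.8 -19 0 0 2"

```text
clock: 10.45
position: [0.6222, -0.0598, 0.279]
tool_rot: [-3.141, -0.0, 0.229]
force: [0.7, 0.2, -0.3]
grip_width: -0.0004
finger_force: 0.0
```

servo_tool --pt "0 -3 -2 -5 0 0 0" --pt "0 -6 -4 -8 0 0 0" --pt "0 -9 -6 -8 0 0 0" --pt "0 -12 -8 -8 0 0 0" --pt "0 -15 -8 -8 0 0 0" --pt "0 -15 -8 -8 0 0 0"

```text
clock: 11.05
position: [0.4556, -0.0167, 0.358]
tool_rot: [3.141, -0.001, 0.229]
force: [1.4, -0.2, 0.9]
grip_width: -0.0001
finger_force: 0.0
```

```bash
python3 - <<'E'
from h import *
s=bot.observe();print(s["position"],np.degrees(s["tool_rot"]),s["force"])
print(angle("scene"),angle("side"))
f=wrist(); cv2.imwrite("pics/w6.png",f["frame"])
E
```

```text
[ 0.45560787 -0.01672371  0.35801515] [ 1.79953585e+02 -5.73458755e-02  1.31208493e+01] [ 1.37273073 -0.23108273  0.91554523]
(np.float64(17.99169563792625), np.float32(0.95991546)) (np.float64(17.488272890965465), np.float32(0.9004099))
```

View pics/w6.png

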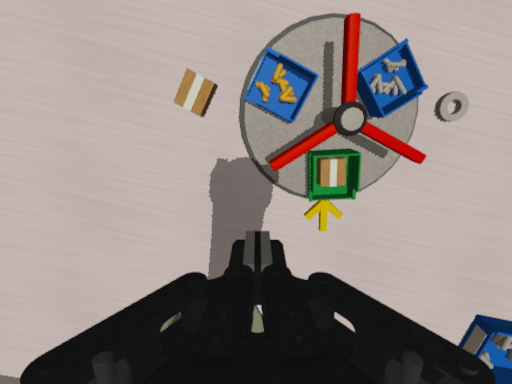

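The wrist view shows the hub at (349,119), spoke tips at (353,15), (272,165) and (423,158), and the green bin at (334,176) just in front of the arrow, which runs from (323,229) to (323,199).

```bash
python3 - <<'E'
from h import *
f=wrist()
d=dict(s1=(352.5,17,.137),s2=(273,165,.137),s3=(422,157,.137),arrtip=(323.5,200,.002),arrtail=(323,229,.002))
hub=ray(f,(349.5,119),.147)[:2]; print(hub)
for k,v in d.items():
    X=ray(f,v[:2],v[2])[:2]
    for h in(hub,AX): e=X-h; print(k,"r %.3f ang %.1f"%(np.hypot(*e),np.degrees(np.arctan2(e[1],e[0]))))
E
```

```text
[ 0.5456099 -0.1262881]
s1 r 0.124 ang 15.8
s1 r 0.125 ang 14.6
s2 r 0.123 ang 135.8
s2 r 0.120 ang 136.1
s3 r 0.127 ang -102.2
s3 r 0.129 ang -101.3
arrtip r 0.169 ang -163.3
arrtip r 0.168 ang -162.4
arrtail r 0.235 ang -163.4
arrtail r 0.234 ang -162.7
```

```bash
python3 -c "
from workcell import bot
print(bot.job_done())"
```

```text
the job is handed in; nothing more can be done
None
```

The green bin stands at the yellow arrow, within about 1° by my last wrist-camera measurement; the hand is clear, the loose items were not touched, and the job is handed in (no verdict came back).

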